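# Load the kiln-prop carrier

## Task

Swing the steel guard of the wooden carrier tray up and over so that it stays open on its own, then lay all the kiln props in it crosswise: the long ones in the far row, the short ones in the near row, every prop flat, each row starting tight in its inner corner (against the end stop, with the far ends of the props against the wall or divider behind them) and each next prop pushed up against the one before. Only when everything is packed, bring the guard down again over the props and let go of it; do not knock over or push away the clay lump and the little flowerpot that stand beside the props.

Things in the scene. Friction and masses are not known exactly. Their poses are not given: they have to be found in the camera images.
- L1_mid (a point): long kiln prop: solid square bar of buff fireclay, 110 x 40 x 40 mm, about 0.3 kg, lying on the table (may be absent). This point is its very centre, 20 mm above what it lies on; its x axis runs along the length
- L2_mid (a point): long kiln prop: solid square bar of buff fireclay, 110 x 40 x 40 mm, about 0.3 kg, lying on the table (may be absent). This point is its very centre, 20 mm above what it lies on; its x axis runs along the length
- L3_mid (a point): long kiln prop: solid square bar of buff fireclay, 110 x 40 x 40 mm, about 0.3 kg, lying on the table (may be absent). This point is its very centre, 20 mm above what it lies on; its x axis runs along the length
- S1_mid (a point): short kiln prop: solid square bar of buff fireclay, 75 x 40 x 40 mm, about 0.2 kg, lying on the table (may be absent). This point is its very centre, 20 mm above what it lies on; its x axis runs along the length
- S2_mid (a point): short kiln prop: solid square bar of buff fireclay, 75 x 40 x 40 mm, about 0.2 kg, lying on the table (may be absent). This point is its very centre, 20 mm above what it lies on; its x axis runs along the length
- S3_mid (a point): short kiln prop: solid square bar of buff fireclay, 75 x 40 x 40 mm, about 0.2 kg, lying on the table (may be absent). This point is its very centre, 20 mm above what it lies on; its x axis runs along the length
- tray: wooden carrier tray fixed to the table, 253 mm across (x) by 262 mm along the rows (y); origin at table level, inside the far row near the divider. Floor 6 mm above the table. Heights above the floor: end stop (8 mm thick) and far wall (6) 30 mm, flat-topped divider between the rows (32 mm wide) and near wall (6) 20 mm; no wall at the hinge end. Axes: x away from the robot, y along the rows from end stop to guard hinge, z up
- corner_long (a point): far row, for long props: its inner corner at floor level, where end stop and far wall meet; axes as the tray's. The row is 122 mm wide inside (to x = -122 mm) and 235 mm long (to y = 235 mm). A long prop home in the corner has its centre at (-55, 20, 20) mm from here, each next one 40 mm farther along y
- corner_short (a point): near row, for short props: its inner corner at floor level, where end stop and divider meet; axes as the tray's. The row is 87 mm wide inside (to x = -87 mm). A short prop home in the corner has its centre at (-37.5, 20, 20) mm from here, each next one 40 mm farther along y
- guard (a joint): angle of the steel hold-down guard (rad): 0 = down, level over the rows, blocking loading; 1.57 = upright, its balance point; 1.95 = leaning back on its stop, where its own weight keeps it. Short of 1.57 it falls shut, past it falls open, slowed by a light damper; about 0.4 kg; lifting the bar takes 2 to 4 N
- guard_bar (a point): middle of the guard's cross bar, the handle: round steel bar 14 mm thick, 156 mm long, parallel to the hinge (x axis along it), 210 mm from it, carried by two 10 mm rods 57 mm either side of this point. When down it is 80 mm above the table, 34 mm above loaded props' tops, 40 mm from the end stop. It can turn between gripping fingers
- guard_hinge (a point): middle of the guard's hinge axis (along x) on two 12 mm square posts at the tray's open end, 250 mm from the end stop's inner face, 80 mm above the table; axes as the tray's. Down, the guard points from here along -y; opening lifts the bar up and over to +y
- pot_b: small perforated terracotta flowerpot, upright, 69 mm wide, 60 mm tall, beyond the props, a bystander to leave where it is; origin at the centre of its underside
- clay_lump: brown lump of clay, 84 mm wide, 58 mm tall, a bystander to leave where it is; origin at the centre of its underside
There are look-alikes about, which are no part of the job. Leave any black or purple look-alike of the part that bears L1_mid alone. What is shaped like the part that bears S3_mid but red is not meant.

How it is judged:
By the outcome, as a careful person would: the job done as asked, in the order asked, and still so for the second after the job is handed in, with the robot touching nothing.
Of L1, L2, L3 only 2 to 3 are there at a start; the rules pass over those that are not, and their reading is None.
Of S1, S2, S3 only 2 to 3 are there at a start; the rules pass over those that are not, and their reading is None.
At some moment in a run one of L1, L2, L3, S1, S2, S3 may be knocked a few centimetres aside while the robot is not near it.
Once in a run the grip may slacken for a moment while it holds something.
It also fails if it takes over 210 s, if anything falls off the work surface, if the arm or the gripper's body presses on something with over 40 N, if the wrist force passes 120 N, or if a joint passes its speed limit or range.

## Robot

A 7-joint arm with a two-finger parallel gripper is mounted at the origin on the work surface. World frame = base frame: x ahead of the robot, y to its left, z up, the work surface at z = 0. Lengths are in m, angles in rad, forces in N, time in s.
With the tool pointing down it reaches from about 0.4 to 0.85 m from the base axis. Payload 4.5 kg.
Tool frame: the origin (TCP) lies between the finger pads; the fingertips stand 11 mm ahead of it and the grasp point (between the pads) lies 8 mm behind it (r.nose_length is the distance from the TCP to the fingertips, in m); z points along the fingers, y is the line along which they close (so a half turn about z gives the same grasp; the last joint's range is limited). The gripper opens to 88 mm and grips with 3 to 60 N. Pads are 18 mm wide; open, the fingers measure 123 mm over their backs; the gripper's body (75 mm by 187 mm) begins 45 mm behind the grasp point.
Start: joints at [-1.278, 0.689, -0.195, 1.565, 0.157, 0.902, -0.215], TCP at [0.16, 0.604, 0.25] pointing down, gripper open.
Joint ranges: [-3.01, 3.01], [-0.46, 2.08], [-1.47, 1.51], [0.13, 2.56], [-1, 4.14], [0.04, 2.09], [-2.66, 2.66]. Speed limits (rad/s): [2.57, 2.57, 3.14, 3.14, 3.14, 3.14, 3.14].

## Interface

Orientations are given as a unit quaternion [x, y, z, w].
In Python, from plant import get_state, snapshot, camera_model, r gives the robot as it stands.
- The arm moves only by the shell command python3 -m inch 'ROWS' [FORCE]. ROWS is text: rows parted by semicolons, each of 7 numbers parted by spaces: the opening, from -1 (shut) to 1 (fully open), then the shift along the tool's x, y, z in m, then the turn, a rotation vector about the tool's x, y, z in rad. A call has 1 to 20 rows; each row shifts and turns the commanded pose from where the row before left it, along the tool's axes as they then stand; what a row does not reach is not made up. A row lasts 1/12 s, in which the tool goes at most 41.7 mm and 7.16 degrees, less where a joint would pass 70% of its speed; a pose out of reach is approached as far as the arm can. A call is refused whole if a number of a shift passes 0.0417 or a number of a turn 0.125, either way. A call with a gripper value outside its range is refused whole. The fingers move at their own pace and stop on an object; FORCE is the grip in N (left out, the last holds). Time passes only in rows, so rows that do not move let the fingers close. It gives the time, the measured TCP pose, the force, the opening and the grip force at its end, in the units of the state.
- get_state(): the state, without advancing time (a new reading comes with each control period).
- snapshot(name): name is "scene" or "top"; returns (picture, depth): 384x512x3 uint8, red, green, blue; 384x512 float32, m along the optical axis (not along the pixel's ray), 0 where there is no reading.
- camera_model(name): a dict with "intrinsics" (3x3 intrinsics, pixels), "view" (4x4, takes a point from world to camera coordinates). Camera axes: x right, y down, z forward; pixel columns grow to the right and rows downward; lengths in m; the calibration is good to about 2 mm. A picture is of the moment at which its call begins. camera_model takes no time and is no camera call.
- r.finish_job(): hands the job in; it is judged then, once.
The state is a dict: "clock": time; "q": joint angles; "qd": joint speeds; "joint_torque": joint torques, N m; "tool_pos": TCP position; "eef_rot": TCP orientation; "contact_force": force on the tool from outside, world axes, zero at the start; "moment": the same for the moment, N m; "opening": opening from 0.0 (shut) to 1.0 (fully open); "finger_force": force on a finger pad.
Only numpy, scipy, OpenCV 4.12 (cv2) and the standard library are available. Lean on these libraries where they do the work, as an engineer would, in place of code of your own. Each camera call takes 0.05 s, during which the arm holds its last target. There are 200 camera calls.

## Working session

There is one attempt and no reset: what is moved stays moved. The work goes in short steps, Python scripts to look and compute and a shell command to move; the robot and the scene stay as the last step left them, time stands still between calls to the robot, and variables do not carry over. Pictures are saved under pics/ and viewed, at most 14 in all, crops included, and the job is handed in when it is done.

```bash
mkdir -p pics; ls
cat > h.py <<'E'
import numpy as np, cv2
from plant import get_state, snapshot, camera_model, r
def cloud(name):
    im,d=snapshot(name); m=camera_model(name); K=np.array(m["intrinsics"]); V=np.linalg.inv(np.array(m["view"]))
    v,u=np.mgrid[:384,:512]
    P=np.stack([(u-K[0,2])/K[0,0]*d,(v-K[1,2])/K[1,1]*d,d,np.ones_like(d)],-1)@V.T
    P=P[...,:3]; P[d==0]=np.nan
    return im,P
def ray(name,u,v,z):
    m=camera_model(name); K=np.array(m["intrinsics"]); V=np.linalg.inv(np.array(m["view"]))
    d=V[:3,:3]@np.linalg.inv(K)@[u,v,1]; o=V[:3,3]
    return o+d*(z-o[2])/d[2]
E
python3 - <<'E'
from h import *
for n in("scene","top"):
    im,P=cloud(n); cv2.imwrite(f"pics/{n}0.png",im[...,::-1]); np.savez(f"{n}0.npz",im=im,P=P)
    m=camera_model(n); print(n,np.linalg.inv(np.array(m["view"])).round(3).tolist(),np.isnan(P).mean())
print(get_state(),r.nose_length)
E
```

```text
pics
scene [[-0.043, 0.552, -0.833, 1.363], [0.999, 0.012, -0.044, -0.073], [-0.014, -0.834, -0.552, 0.64], [0.0, 0.0, 0.0, 1.0]] 0.004053751627604167
top [[-0.027, -0.998, 0.051, 0.483], [-1.0, 0.027, -0.007, -0.093], [0.006, -0.051, -0.999, 1.58], [0.0, 0.0, 0.0, 1.0]] 0.0039215087890625
{'clock': 0.1, 'q': array([-1.27818296,  0.68988337, -0.19454775,  1.56618109,  0.15730881,
        0.90250671, -0.2150542 ]), 'qd': array([-0.00104267, -0.00259986, -0.00192605, -0.00124507,  0.00191703,
        0.00196843,  0.00120398]), 'joint_torque': array([-3.24199529e-03, -5.28504610e+01, -1.27141546e+00, -1.53837723e+01,
       -5.25333825e-02,  1.96593523e-03,  5.63562355e-05]), 'tool_pos': array([0.1598527 , 0.60367316, 0.24901708]), 'eef_rot': array([ 1.28975521e-01,  9.91647461e-01, -7.91134213e-04, -4.97953260e-05]), 'contact_force': array([ 0.01162674, -0.07366485,  0.84601586]), 'moment': array([ 0.0017441 , -0.02964791, -0.04909114]), 'finger_force': 0.0, 'opening': 0.9996840361205193} 0.011
```

View pics/scene0.png

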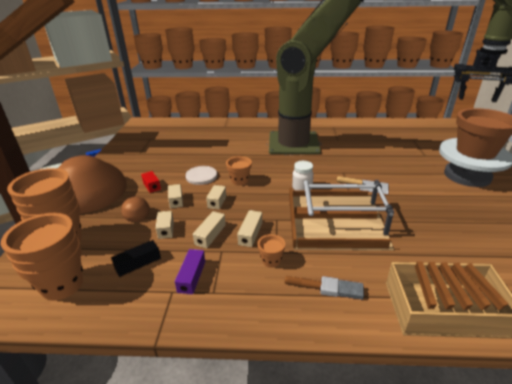

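View pics/top0.png

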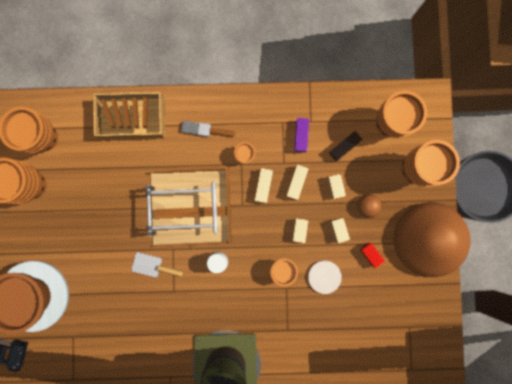

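The scene shows two long buff bars (209,230), (250,229) and three short ones at (175,196), (216,197), (165,224). In the top view these are long (263,185), (297,182) and short (337,187), (300,230), (340,231). The look-alikes are red (372,255), black (345,146) and purple (302,135) in the top view. The pot is at (244,152) and the clay at (371,205). The tray is at (187,208), with its end stop on the right and its hinge on the left.

```bash
cat >> h.py <<'E'
def props(im,P,xmin=.3,zlo=.028,ymax=-.08):
    # buff tops by colour + depth height
    hsv=cv2.cvtColor(im,cv2.COLOR_RGB2HSV)
    m=((hsv[...,2]>150)&(hsv[...,1]<110)&(hsv[...,0]>12)&(hsv[...,0]<35)&(P[...,2]>zlo)&(P[...,2]<.075)).astype(np.uint8)
    out=[]
    for c in cv2.findContours(m,cv2.RETR_EXTERNAL,cv2.CHAIN_APPROX_NONE)[0]:
        if cv2.contourArea(c)<60: continue
        mm=np.zeros_like(m); cv2.drawContours(mm,[c],-1,1,-1); mm&=m
        z=np.nanmedian(P[mm>0][:,2])
        mm&=(abs(P[...,2]-z)<.008).astype(np.uint8)
        q=P[mm>0]
        rc=cv2.minAreaRect((q[:,:2]*1000).astype(np.float32))
        (cx,cy),(w,h),a=rc
        if w<h: w,h,a=h,w,a+90
        out.append((round(cx),round(cy),round(z*1000),round(w),round(h),round((a+90)%180-90),tuple(c[:,0].mean(0).round())))
    return out
E
python3 - <<'E'
from h import *
for n in("top","scene"):
    D=np.load(n+"0.npz"); im,P=D["im"],D["P"]
    print(n); [print(p) for p in props(im,P)]
D=np.load("top0.npz"); im,P=D["im"],D["P"]
for nm,u,v in (("clay",371,205),("pot",244,152),("pot2",284,271),("hill",432,240),("table",250,290),("cup",217,262),("red",372,255)):
    c=P[v-25:v+25,u-25:u+25].reshape(-1,3);c=c[c[:,2]>.02]; print(nm,c.min(0).round(3),c.max(0).round(3),P[v,u].round(3))
# tray profile
print("row y profile through x mid of rows");
for v in (183,195,212,232): print(v,[(u,*(P[v,u]*1000).round().astype(int)) for u in range(144,234,4)])
print([(v,*(P[v,225]*1000).round().astype(int)) for v in range(166,250,3)])
print([(v,*(P[v,195]*1000).round().astype(int)) for v in range(166,250,2)])
s=cv2.resize(im[125:285,130:390],None,fx=3,fy=3,interpolation=cv2.INTER_CUBIC); cv2.imwrite("pics/c0.png",s[...,::-1])
E
```

```text
top
(441, -257, 38, 74, 41, -9, (np.float64(300.0), np.float64(231.0)))
(438, -389, 39, 75, 41, 15, (np.float64(340.0), np.float64(230.0)))
(585, -383, 38, 74, 41, 12, (np.float64(336.0), np.float64(186.0)))
(594, -139, 39, 110, 40, -13, (np.float64(263.0), np.float64(185.0)))
(602, -251, 39, 110, 39, -20, (np.float64(297.0), np.float64(182.0)))
scene
(605, -254, 40, 111, 40, -20, (np.float64(208.0), np.float64(226.0)))
(597, -141, 40, 110, 39, -13, (np.float64(249.0), np.float64(225.0)))
(587, -385, 40, 78, 39, 11, (np.float64(163.0), np.float64(220.0)))
(443, -259, 40, 79, 40, -13, (np.float64(215.0), np.float64(193.0)))
(439, -392, 40, 78, 38, 14, (np.float64(174.0), np.float64(191.0)))
(363, 0, 54, 57, 22, 42, (np.float64(298.0), np.float64(177.0)))
clay [ 0.476 -0.527  0.02 ] [ 0.556 -0.45   0.062] [ 0.518 -0.491  0.055]
pot [ 0.624 -0.157  0.02 ] [0.786 0.006 0.069] [ 0.705 -0.078  0.048]
pot2 [ 0.268 -0.239  0.047] [ 0.352 -0.155  0.083] [ 0.311 -0.199  0.053]
hill [ 0.32  -0.764  0.039] [ 0.483 -0.597  0.136] [ 0.402 -0.66   0.123]
table [ 0.283 -0.166  0.041] [ 0.339 -0.007 
[... 7617 characters left out ...]
t64(8)), (222, np.int64(478), np.int64(94), np.int64(6)), (224, np.int64(472), np.int64(94), np.int64(6)), (226, np.int64(466), np.int64(84), np.int64(85)), (228, np.int64(458), np.int64(94), np.int64(6)), (230, np.int64(451), np.int64(94), np.int64(8)), (232, np.int64(445), np.int64(94), np.int64(11)), (234, np.int64(438), np.int64(94), np.int64(10)), (236, np.int64(431), np.int64(95), np.int64(5)), (238, np.int64(424), np.int64(95), np.int64(2)), (240, np.int64(418), np.int64(94), np.int64(9)), (242, np.int64(411), np.int64(95), np.int64(7)), (244, np.int64(405), np.int64(93), np.int64(24)), (246, np.int64(397), np.int64(97), np.int64(-6)), (248, np.int64(390), np.int64(97), np.int64(-4))]
```

View pics/c0.png

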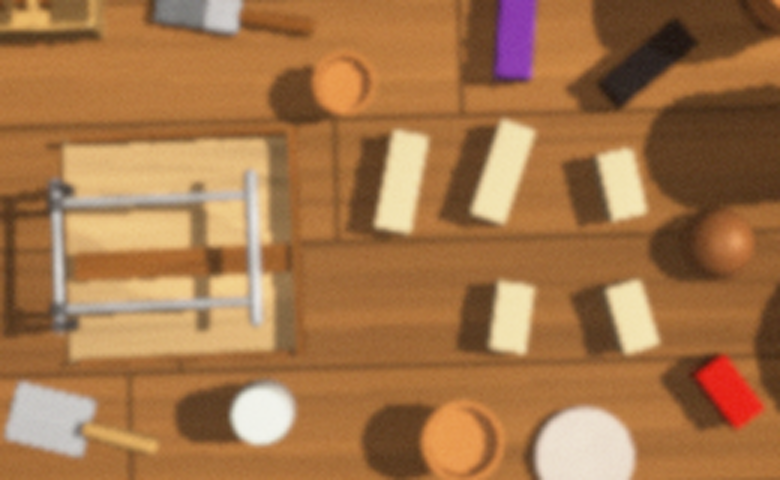

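The close crop confirms the choice: five buff bars with the pot, clay and coloured look-alikes apart from them, and a tray that is slightly yawed. Next I fit lines for the tray edges and the guard.

Run:
```python
from h import *
def fit(a,b): 
    k=np.polyfit(a,b,1); e=b-np.polyval(k,a); g=abs(e)<.006; return np.polyfit(a[g],b[g],1),g.sum(), a[g].min(),a[g].max()
for n in("top","scene"):
    D=np.load(n+"0.npz"); Q=D["P"].reshape(-1,3); Q=Q[~np.isnan(Q).any(1)]
    x,y,z=Q.T
    def s(nm,m,swap):
        q=Q[m]; k,c,lo,hi=fit(q[:,0],q[:,1]) if swap else fit(q[:,1],q[:,0])
        print(n,nm,"k",k.round(4),c,"range",lo.round(3),hi.round(3),"z",np.median(q[:,2]).round(4))
    s("bar y(x)",(z>.07)&(z<.1)&(y>.012)&(y<.045)&(x>.40)&(x<.64),1)
    s("hingebar y(x)",(z>.07)&(z<.1)&(y>.21)&(y<.26)&(x>.40)&(x<.64),1)
    s("rodfar x(y)",(z>.07)&(z<.1)&(y>.06)&(y<.21)&(x>.54)&(x<.64),0)
    s("rodnear x(y)",(z>.07)&(z<.1)&(y>.06)&(y<.21)&(x>.42)&(x<.5),0)
    s("stop y(x)",(z>.027)&(z<.045)&(y>-.045)&(y<0)&(x>.42)&(x<.635),1)
    s("farwall x(y)",(z>.023)&(z<.045)&(y>.0)&(y<.22)&(x>.635)&(x<.67),0)
    s("nearwall x(y)",(z>.018)&(z<.035)&(y>.0)&(y<.22)&(x>.385)&(x<.42),0)
    s("divider x(y)",(z>.020)&(z<.035)&(y>.0)&(y<.22)&(x>.48)&(x<.54),0)
```

```text
top bar y(x) k [0.0157 0.0165] 187 range 0.441 0.606 z 0.0843
top hingebar y(x) k [0.0128 0.2249] 161 range 0.441 0.602 z 0.085
top rodfar x(y) k [-0.0187  0.5814] 142 range 0.063 0.209 z 0.083
top rodnear x(y) k [-0.0123  0.4667] 145 range 0.062 0.21 z 0.0836
top stop y(x) k [ 0.0155 -0.0284] 162 range 0.422 0.632 z 0.0348
top farwall x(y) k [-0.0181  0.6539] 144 range 0.003 0.22 z 0.0352
top nearwall x(y) k [-0.0195  0.4079] 124 range 0.003 0.219 z 0.0258
top divider x(y) k [-0.0211  0.5137] 216 range 0.0 0.219 z 0.0256
scene bar y(x) k [0.0138 0.0151] 130 range 0.447 0.612 z 0.0858
scene hingebar y(x) k [0.018  0.2184] 174 range 0.44 0.607 z 0.0851
scene rodfar x(y) k [-0.0187  0.5856] 217 range 0.062 0.21 z 0.0836
scene rodnear x(y) k [-0.0172  0.4717] 167 range 0.06 0.21 z 0.0835
scene stop y(x) k [ 0.0135 -0.0302] 130 range 0.428 0.634 z 0.0365
scene farwall x(y) k [-0.0118  0.6573] 459 range 0.001 0.219 z 0.0322
scene nearwall x(y) k [-0.0185  0.4116] 184 range 0.001 0.22 z 0.0236
scene divider x(y) k [0.0163 0.5222] 217 range 0.001 0.219 z 0.0258
```

```bash
cat >> h.py <<'E'
YAW=.0165
def go(x,y,z,phi=np.pi/2+YAW):
    """print shift in tool axes (tool first turned to phi) and the turn, from the measured pose to a world target"""
    s=get_state(); a,b,c,w=s["eef_rot"]
    ph=np.arctan2(b*b-a*a,2*a*b); d=np.array([x,y,z])-s["tool_pos"]
    print("t",round(s["clock"],1),"turn z %.3f"%(-((phi-ph+np.pi/2)%np.pi-np.pi/2)),"shift mm x %.0f y %.0f z %.0f"%tuple(1000*np.array([-np.sin(phi)*d[0]+np.cos(phi)*d[1],np.cos(phi)*d[0]+np.sin(phi)*d[1],-d[2]])))
E
R="0 -.021 -.0345 0 0 0 0"
python3 -m inch '0 0 0 0 0 0 -.0933;0 0 0 0 0 0 -.0933;0 0 0 0 0 0 -.0933;0 -.021 -.0345 0 0 0 0;0 -.021 -.0345 0 0 0 0;0 -.021 -.0345 0 0 0 0;0 -.021 -.0345 0 0 0 0;0 -.021 -.0345 0 0 0 0;0 -.021 -.0345 0 0 0 0;0 -.021 -.0345 0 0 0 0;0 -.021 -.0345 0 0 0 0;0 -.021 -.0345 0 0 0 0;0 -.021 -.0345 0 0 0 0;0 -.021 -.0345 0 0 0 0;0 -.021 -.0345 0 0 0 0;0 -.021 -.0345 0 0 0 0;0 -.021 -.0345 0 0 0 0;0 -.021 -.0345 0 0 0 0;0 -.021 -.0345 0 0 0 0;0 -.021 -.0345 0 0 0 0' 10
python3 -c "
from h import *
go(.526,.0235,.072)"
```

```text
clock: 1.77
tool_pos: [0.5297, 0.0233, 0.2495]
eef_rot: [-0.01, 1.0, 0.0, -0.0]
contact_force: [0.9, 0.0, -0.3]
opening: 0.503
finger_force: 0.0
t 1.8 turn z 0.004 shift mm x 4 y 0 z 177
```

```bash
python3 -m inch '0 .004 0 .035 0 0 0;0 0 0 .035 0 0 0;0 0 0 .035 0 0 0;0 0 0 .035 0 0 0;0 0 0 .02 0 0 0;0 0 0 .017 0 0 0;-1 0 0 0 0 0 0;-1 0 0 0 0 0 0;-1 0 0 0 0 0 0;-1 0 0 0 0 0 0;-1 0 0 0 0 0 0;-1 0 0 0 0 0 0' 15
```

```text
clock: 2.77
tool_pos: [0.526, 0.0207, 0.0738]
eef_rot: [-0.008, 1.0, -0.003, 0.001]
contact_force: [2.9, -8.0, -2.9]
opening: 0.151
finger_force: 15.1
```

```bash
python3 -m inch '-1 0 -.0025 0 0 0 0;-1 0 .0005 -.0157 0 0 0;-1 0 .0019 -.0157 0 0 0;-1 0 .003 -.0154 0 0 0;-1 0 .004 -.0153 0 0 0;-1 0 .0053 -.0148 0 0 0;-1 0 .0062 -.0145 0 0 0;-1 0 .0075 -.0138 0 0 0;-1 0 .0083 -.0134 0 0 0;-1 0 .0094 -.0126 0 0 0;-1 0 .0103 -.012 0 0 0;-1 0 .0112 -.011 0 0 0;-1 0 .0119 -.0104 0 0 0;-1 0 .0127 -.0092 0 0 0;-1 0 .0133 -.0085 0 0 0' 25
```

```text
clock: 4.02
tool_pos: [0.5239, 0.1282, 0.2564]
eef_rot: [-0.01, 1.0, -0.0, 0.001]
contact_force: [4.7, 1.3, -8.9]
opening: 0.136
finger_force: 25.8
```

```bash
python3 -m inch '-1 0 .0138 -.0073 0 0 0;-1 0 .0144 -.0063 0 0 0;-1 0 .0148 -.0052 0 0 0;-1 0 .0152 -.004 0 0 0;-1 0 .0154 -.0029 0 0 0;-1 0 .0156 -.0017 0 0 0;-1 0 .0157 -.0006 0 0 0;-1 0 .0157 .0006 0 0 0;-1 0 .0156 .0019 0 0 0;-1 0 .0155 .003 0 0 0;-1 0 .0152 .0042 0 0 0;-1 0 .009 .0031 0 0 0;-1 0 0 0 0 0 0;0 0 0 0 0 0 0;0 0 0 0 0 0 0;0 0 0 0 0 0 0;0 0 0 0 0 0 0' 25; python3 -c "
from h import *
im,P=cloud('scene'); cv2.imwrite('pics/s1.png',im[100:300,130:430,::-1].repeat(2,0).repeat(2,1))
im,P=cloud('top'); [print(p) for p in props(im,P)]"
```

```text
clock: 5.43
tool_pos: [0.5186, 0.3047, 0.2708]
eef_rot: [-0.011, 1.0, 0.0, -0.0]
contact_force: [0.7, 0.3, -0.4]
opening: 0.42
finger_force: 0.0
(438, -389, 39, 74, 40, 14, (np.float64(340.0), np.float64(230.0)))
(441, -256, 39, 74, 41, -10, (np.float64(300.0), np.float64(231.0)))
(585, -383, 39, 74, 41, 11, (np.float64(336.0), np.float64(186.0)))
(594, -139, 39, 111, 40, -12, (np.float64(263.0), np.float64(185.0)))
(601, -251, 39, 110, 39, -20, (np.float64(297.0), np.float64(182.0)))
```

View pics/s1.png

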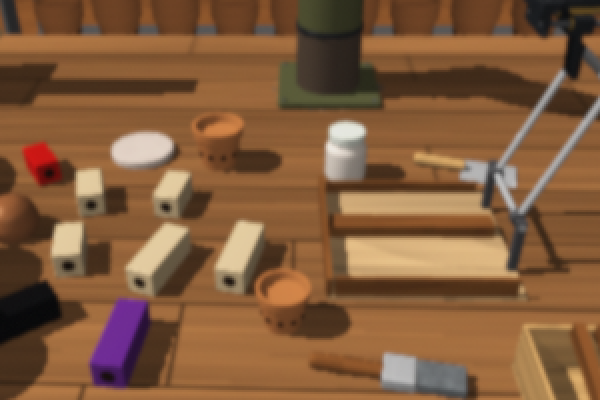

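The guard (bar off to the right at about (590,60) in this crop) now rests open by itself on its stop and the gripper is clear of the props. Next is the nearest long prop.

```bash
python3 -m inch '0 0 0 -.03 0 0 0;0 0 0 -.03 0 0 0;0.6 -.005 -.0319 .005 0 0 0;0.6 -.005 -.0319 .005 0 0 0;0.6 -.005 -.0319 .005 0 0 0;0.6 -.005 -.0319 .005 0 0 0;0.6 -.005 -.0319 .02 0 0 0;0.6 -.005 -.0319 .02 0 0 0;0.6 -.005 -.0319 .02 0 0 0;0.6 -.005 -.0319 .02 0 0 0;0.6 -.005 -.0319 .02 0 0 0;0.6 -.005 -.0319 .02 0 0 0;0.6 -.005 -.0319 .02 0 0 0;0.6 -.005 -.0319 .02 0 0 0;0.6 -.005 -.0319 .02 0 0 0;0.6 -.005 -.0319 .02 0 0 0;0.6 0 0 .005 0 0 .0783;0.6 0 0 .005 0 0 .0783;0.6 0 0 0 0 0 .0783;.6 0 0 0 0 0 0' 25; python3 -c "
from h import *
go(.595,-.140,.02,np.radians(77.5))"
```

```text
clock: 7.2
tool_pos: [0.5986, -0.1408, 0.0999]
eef_rot: [0.108, 0.994, 0.0, -0.0]
contact_force: [0.2, 0.1, -0.0]
opening: 0.802
finger_force: 0.0
t 7.2 turn z 0.002 shift mm x 4 y 0 z 80
```

```bash
python3 -m inch '.6 .004 0 .03 0 0 0;.6 0 0 .03 0 0 0;.6 0 0 .02 0 0 0;-1 0 0 0 0 0 0;-1 0 0 0 0 0 0;-1 0 0 0 0 0 0;-1 0 0 0 0 0 0;-1 0 0 0 0 0 0;-1 0 0 -.03 0 0 0;-1 0 0 -.035 0 0 0;-1 0 0 -.035 0 0 -.0783;-1 0 0 0 0 0 -.0783;-1 0 0 0 0 0 -.0783' 35; python3 -c "
from h import *
X=np.array([.6525-.055-.006, -.0185+.0165*.135+.02+.026, .028]); print(X); go(*X)"
```

```text
clock: 8.28
tool_pos: [0.5966, -0.1405, 0.1236]
eef_rot: [-0.012, 1.0, -0.001, 0.003]
contact_force: [-0.0, 0.1, -3.5]
opening: 0.45
finger_force: 35.0
[0.5915    0.0297275 0.028    ]
t 8.3 turn z 0.008 shift mm x 2 y 170 z 96
```

```bash
python3 -m inch '-1 0 .035 0 0 0 .008;-1 0 .035 0 0 0 0;-1 0 .035 0 0 0 0;-1 0 .035 0 0 0 0;-1 0 .034 0 0 0 0;-1 .002 0 .035 0 0 0;-1 0 0 .035 0 0 0;-1 0 0 .018 0 0 0;-1 0 0 .008 0 0 0;-1 -.003 0 0 0 0 0;-1 -.003 0 0 0 0 0;-1 -.002 0 0 0 0 0;-1 0 0 0 0 0 0' 35; python3 -c "
from h import *
go(.5975,.0297,.026)"
```

```text
clock: 9.37
tool_pos: [0.5973, 0.034, 0.0252]
eef_rot: [-0.006, 1.0, -0.0, -0.001]
contact_force: [-5.0, -0.6, 6.1]
opening: 0.453
finger_force: 35.0
t 9.4 turn z -0.004 shift mm x -0 y -4 z -1
```

```bash
python3 -m inch '.15 0 0 0 0 0 0;.15 0 0 0 0 0 0;.15 0 0 -.03 0 0 0;.15 0 0 -.03 0 0 0;-1 0 .025 0 0 0 0;-1 0 .028 0 0 0 0;-1 0 0 0 0 0 0;-1 0 0 0 0 0 0;-1 0 0 .03 0 0 0;-1 0 0 .032 0 0 0;-1 0 -.01 0 0 0 0;-1 0 -.01 0 0 0 0;-1 0 -.01 0 0 0 0;-1 0 -.007 0 0 0 0;-1 0 -.005 0 0 0 0;-1 0 0 0 0 0 0' 20
```

```text
clock: 10.7
tool_pos: [0.5986, 0.0427, 0.023]
eef_rot: [-0.005, 1.0, -0.0, 0.001]
contact_force: [0.2, 1.1, 0.4]
opening: 0.006
finger_force: 0.4
```

```bash
python3 -m inch '-1 0 -.003 0 0 0 0;-1 0 -.002 0 0 0 0;-1 0 0 0 0 0 0' 20
```

```text
clock: 10.95
tool_pos: [0.5985, 0.0402, 0.0225]
eef_rot: [-0.007, 1.0, 0.0, 0.0]
contact_force: [0.0, 4.0, 1.4]
opening: 0.002
finger_force: 1.5
```

```bash
python3 -m inch '-1 0 -.003 0 0 0 0;-1 0 -.001 0 0 0 0;-1 0 0 0 0 0 0' 20; python3 -m inch '-1 0 .006 0 0 0 0;-1 0 0 -.035 0 0 0;-1 0 0 -.035 0 0 0;.6 0 -.035 -.03 0 0 0;.6 0 -.035 0 0 0 0;.6 0 -.035 0 0 0 0;.6 0 -.035 0 0 0 0;.6 0 -.035 0 0 0 0;.6 0 -.035 0 0 0 0;.6 0 -.03 0 0 0 0;.6 0 -.03 0 0 0 0;.6 0 0 0 0 0 .12;.6 0 0 0 0 0 .12;.6 0 0 0 0 0 .125'
python3 - <<'E'
from h import *
for n in("top","scene"):
    im,P=cloud(n); print(n); [print(p) for p in props(im,P)]
    if n=="top": cv2.imwrite("pics/t2.png",cv2.resize(im[160:255,135:315],None,fx=4,fy=4,interpolation=cv2.INTER_CUBIC)[...,::-1])
go(.603,-.253,.02,np.radians(70))
E
```

```text
clock: 11.2
tool_pos: [0.5983, 0.0379, 0.0223]
eef_rot: [-0.007, 1.0, 0.001, 0.0]
contact_force: [-0.5, 6.1, 3.2]
opening: 0.002
finger_force: 3.0
clock: 12.37
tool_pos: [0.6, -0.227, 0.1185]
eef_rot: [0.18, 0.984, -0.001, -0.001]
contact_force: [-0.3, 0.6, -0.2]
opening: 0.791
finger_force: 0.0
top
(438, -389, 38, 75, 40, 15, (np.float64(340.0), np.float64(230.0)))
(584, -383, 39, 74, 41, 10, (np.float64(336.0), np.float64(186.0)))
(597, 7, 45, 111, 39, 2, (np.float64(219.0), np.float64(186.0)))
scene
(638, 13, 46, 56, 29, -35, (np.float64(305.0), np.float64(232.0)))
(604, -254, 40, 111, 40, -19, (np.float64(208.0), np.float64(226.0)))
(586, -385, 40, 78, 40, 12, (np.float64(163.0), np.float64(220.0)))
(445, -259, 40, 75, 39, -5, (np.float64(215.0), np.float64(194.0)))
(441, -391, 40, 77, 38, 14, (np.float64(174.0), np.float64(192.0)))
(363, 3, 55, 59, 25, 48, (np.float64(299.0), np.float64(177.0)))
(-1634, 1683, 51, 276, 24, -1, (np.float64(503.0), np.float64(48.0)))
t 12.5 turn z -0.004 shift mm x -12 y -25 z 99
```

View pics/t2.png

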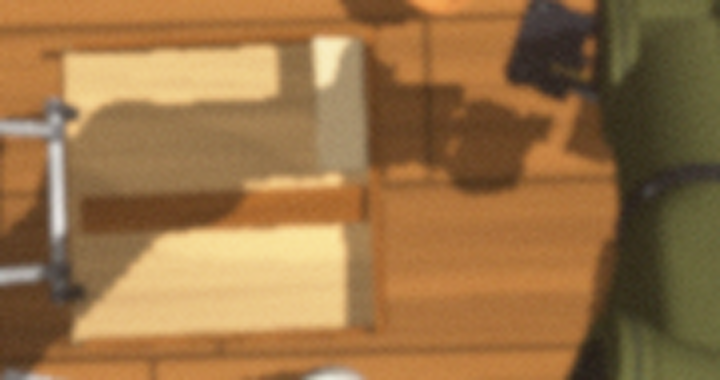

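The top crop shows the first long prop seated at the end stop (340,105) with its far end against the far wall (340,38). Next is the second long prop.

```bash
python3 -m inch '.6 -.012 -.025 .03 0 0 0;.6 0 0 .035 0 0 0;.6 0 0 .02 0 0 0;.6 0 0 .014 0 0 0;-1 0 0 0 0 0 0;-1 0 0 0 0 0 0;-1 0 0 0 0 0 0;-1 0 0 0 0 0 0;-1 0 0 0 0 0 0;-1 0 0 -.03 0 0 0;-1 0 0 -.035 0 0 -.12;-1 0 0 -.035 0 0 -.12;-1 0 0 0 0 0 -.125;-1 0 0 0 0 0 0' 35; python3 -c "
from h import *
go(.5915,.0714,.028)"
```

```text
clock: 13.63
tool_pos: [0.6058, -0.2529, 0.1233]
eef_rot: [-0.008, 1.0, -0.001, 0.003]
contact_force: [-0.6, -0.7, -2.7]
opening: 0.449
finger_force: 35.0
t 13.6 turn z -0.001 shift mm x 9 y 325 z 95
```

```bash
python3 -m inch '-1 .001 .036 0 0 0 0;-1 .001 .036 0 0 0 0;-1 .001 .036 0 0 0 0;-1 .001 .036 0 0 0 0;-1 .001 .036 0 0 0 0;-1 .001 .036 0 0 0 0;-1 .001 .036 0 0 0 0;-1 .001 .036 0 0 0 0;-1 .001 .037 0 0 0 0;-1 0 0 .035 0 0 0;-1 0 0 .035 0 0 0;-1 0 0 .018 0 0 0;-1 0 0 .008 0 0 0;-1 -.003 0 0 0 0 0;-1 -.003 0 0 0 0 0;-1 -.002 0 0 0 0 0;-1 0 0 0 0 0 0' 35
```

```text
clock: 15.05
tool_pos: [0.5966, 0.0726, 0.0241]
eef_rot: [-0.005, 1.0, -0.001, -0.002]
contact_force: [-3.3, -0.0, 5.8]
opening: 0.451
finger_force: 35.0
```

```bash
python3 -m inch '-1 -.001 0 0 0 0 0;-1 0 0 0 0 0 0;.15 0 0 0 0 0 0;.15 0 0 0 0 0 0;.15 0 0 -.03 0 0 0;.15 0 0 -.03 0 0 0;-1 0 .025 0 0 0 0;-1 0 .028 0 0 0 0;-1 0 0 0 0 0 0;-1 0 0 0 0 0 0;-1 0 0 .03 0 0 0;-1 0 0 .031 0 0 0;-1 0 -.01 0 0 0 0;-1 0 -.01 0 0 0 0;-1 0 -.01 0 0 0 0;-1 0 -.008 0 0 0 0;-1 0 -.006 0 0 0 0;-1 0 -.005 0 0 0 0;-1 0 -.002 0 0 0 0;-1 0 0 0 0 0 0' 20
```

```text
clock: 16.72
tool_pos: [0.6002, 0.078, 0.0241]
eef_rot: [-0.007, 1.0, 0.003, 0.001]
contact_force: [-1.1, 7.4, -0.9]
opening: 0.003
finger_force: 3.6
```

```bash
python3 -m inch '-1 0 .006 0 0 0 0;-1 0 0 -.04 0 0 0;-1 0 0 -.04 0 0 0;.6 .0163 -.034 0 0 0 0;.6 .0163 -.034 0 0 0 0;.6 .0163 -.034 0 0 0 0;.6 .0163 -.034 0 0 0 0;.6 .0163 -.034 0 0 0 0;.6 .0163 -.034 0 0 0 0;.6 .0163 -.034 0 0 0 0;.6 .0163 -.034 0 0 0 0;.6 .0163 -.034 0 0 0 0;.6 .0163 -.034 0 0 0 0;.6 0 0 0 0 0 .091;.6 0 0 0 0 0 .091;.6 0 0 0 0 0 0'
python3 - <<'E'
from h import *
for n in("top","scene"):
    im,P=cloud(n); print(n); [print(p) for p in props(im,P)]
go(.4435,-.258,.02,np.radians(80.5))
E
```

```text
clock: 18.05
tool_pos: [0.4404, -0.2634, 0.1038]
eef_rot: [0.087, 0.996, -0.001, -0.0]
contact_force: [0.7, 0.1, -0.5]
opening: 0.797
finger_force: 0.0
top
(440, -396, 39, 75, 27, 12, (np.float64(342.0), np.float64(230.0)))
(584, -383, 39, 74, 42, 10, (np.float64(336.0), np.float64(186.0)))
(596, 26, 45, 112, 83, 0, (np.float64(213.0), np.float64(186.0)))
scene
(587, -385, 40, 77, 39, 11, (np.float64(163.0), np.float64(220.0)))
(598, 24, 46, 110, 82, 1, (np.float64(310.0), np.float64(224.0)))
(444, -259, 40, 74, 39, -8, (np.float64(215.0), np.float64(193.0)))
(440, -392, 40, 77, 38, 14, (np.float64(174.0), np.float64(191.0)))
(364, -7, 50, 43, 9, 31, (np.float64(296.0), np.float64(177.0)))
(-1640, 1683, 50, 287, 25, -1, (np.float64(503.0), np.float64(48.0)))
t 18.1 turn z -0.001 shift mm x -2 y 4 z 84
```

```bash
python3 -m inch '.6 -.002 .004 .03 0 0 0;.6 0 0 .03 0 0 0;.6 0 0 .024 0 0 0;-1 0 0 0 0 0 0;-1 0 0 0 0 0 0;-1 0 0 0 0 0 0;-1 0 0 0 0 0 0;-1 0 0 0 0 0 0;-1 0 0 -.03 0 0 0;-1 0 0 -.035 0 0 -.091;-1 0 0 -.035 0 0 -.091;-1 0 0 0 0 0 0' 35; python3 -c "
from h import *
go(.4545,.028,.028)"
```

```text
clock: 19.15
tool_pos: [0.4468, -0.2593, 0.1252]
eef_rot: [-0.008, 1.0, -0.002, 0.005]
contact_force: [0.9, 0.7, -1.9]
opening: 0.45
finger_force: 35.0
t 19.1 turn z -0.001 shift mm x -12 y 287 z 97
```

```bash
python3 -m inch '-1 -.0015 .036 0 0 0 0;-1 -.0015 .036 0 0 0 0;-1 -.0015 .036 0 0 0 0;-1 -.0015 .036 0 0 0 0;-1 -.0015 .036 0 0 0 0;-1 -.0015 .036 0 0 0 0;-1 -.0015 .036 0 0 0 0;-1 -.0015 .036 0 0 0 0;-1 0 0 .035 0 0 0;-1 0 0 .035 0 0 0;-1 0 0 .018 0 0 0;-1 0 0 .009 0 0 0;-1 -.003 0 0 0 0 0;-1 -.003 0 0 0 0 0;-1 -.002 0 0 0 0 0;-1 0 0 0 0 0 0' 35
```

```text
clock: 20.48
tool_pos: [0.4634, 0.0302, 0.0303]
eef_rot: [-0.006, 1.0, -0.0, -0.002]
contact_force: [-0.2, -0.0, -2.3]
opening: 0.447
finger_force: 35.0
```

```bash
python3 -m inch '-1 0 0 .003 0 0 0;-1 -.003 0 0 0 0 0;-1 -.002 0 0 0 0 0;-1 0 0 0 0 0 0' 35; python3 -c "
from h import *
for n in('top','scene'):
    im,P=cloud(n); print(n); [print(p) for p in props(im,P,zlo=.02)]
"
```

```text
clock: 20.82
tool_pos: [0.4635, 0.0301, 0.0268]
eef_rot: [-0.007, 1.0, -0.001, -0.006]
contact_force: [-9.8, 1.3, 5.6]
opening: 0.452
finger_force: 35.0
top
(438, -389, 39, 74, 41, 14, (np.float64(340.0), np.float64(230.0)))
(585, -383, 39, 74, 41, 12, (np.float64(336.0), np.float64(186.0)))
(597, 26, 45, 112, 83, 1, (np.float64(213.0), np.float64(186.0)))
scene
(586, -385, 40, 77, 39, 10, (np.float64(163.0), np.float64(220.0)))
(598, 24, 46, 111, 81, 1, (np.float64(310.0), np.float64(223.0)))
(441, -392, 40, 76, 38, 13, (np.float64(174.0), np.float64(191.0)))
(-1643, 1684, 46, 277, 29, -4, (np.float64(503.0), np.float64(49.0)))
```

```bash
python3 -m inch '.15 .002 0 0 0 0 0;.15 0 0 0 0 0 0;.15 0 0 -.03 0 0 0;.15 0 0 -.03 0 0 0;-1 0 .025 0 0 0 0;-1 0 .028 0 0 0 0;-1 0 0 0 0 0 0;-1 0 0 0 0 0 0;-1 0 0 .03 0 0 0;-1 0 0 .031 0 0 0;-1 0 -.01 0 0 0 0;-1 0 -.01 0 0 0 0;-1 0 -.01 0 0 0 0;-1 0 -.008 0 0 0 0;-1 0 -.006 0 0 0 0;-1 0 -.005 0 0 0 0;-1 0 -.002 0 0 0 0;-1 0 0 0 0 0 0' 20
```

```text
clock: 22.42
tool_pos: [0.4661, 0.035, 0.0267]
eef_rot: [-0.007, 1.0, 0.003, -0.001]
contact_force: [-3.7, 7.7, 4.9]
opening: 0.002
finger_force: 4.4
```

```bash
python3 -m inch '-1 0 .006 0 0 0 0;-1 0 0 -.04 0 0 0;-1 0 0 -.04 0 0 0;.6 -.0094 -.0356 0 0 0 0;.6 -.0094 -.0356 0 0 0 0;.6 -.0094 -.0356 0 0 0 0;.6 -.0094 -.0356 0 0 0 0;.6 -.0094 -.0356 0 0 0 0;.6 -.0094 -.0356 0 0 0 0;.6 -.0094 -.0356 0 0 0 0;.6 -.0094 -.0356 0 0 0 0;.6 -.0094 -.0356 0 0 0 0;.6 -.0094 -.0356 0 0 0 0;.6 -.0094 -.0356 0 0 0 0;.6 -.0094 -.0356 0 0 0 0;.6 0 0 0 0 0 -.092;.6 0 0 0 0 0 -.092;.6 0 0 0 0 0 0'
python3 - <<'E'
from h import *
for n in("top","scene"):
    im,P=cloud(n); print(n); [print(p) for p in props(im,P)]
go(.586,-.384,.02,np.radians(101.5))
E
```

```text
clock: 23.92
tool_pos: [0.5829, -0.3899, 0.1058]
eef_rot: [-0.098, 0.995, -0.001, -0.003]
contact_force: [0.5, 1.3, 0.5]
opening: 0.804
finger_force: 0.0
top
(438, -389, 39, 75, 41, 15, (np.float64(340.0), np.float64(230.0)))
(460, 5, 46, 72, 37, -1, (np.float64(220.0), np.float64(227.0)))
(596, 26, 45, 113, 83, 0, (np.float64(213.0), np.float64(186.0)))
scene
(586, -385, 40, 76, 39, 12, (np.float64(163.0), np.float64(220.0)))
(599, 24, 46, 110, 82, 2, (np.float64(312.0), np.float64(226.0)))
(-1634, 1686, 52, 259, 24, -1, (np.float64(502.0), np.float64(48.0)))
t 24.0 turn z -0.007 shift mm x -3 y 4 z 86
```

```bash
python3 -m inch '.6 -.003 .004 .03 0 0 -.007;.6 0 0 .03 0 0 0;.6 0 0 .026 0 0 0;-1 0 0 0 0 0 0;-1 0 0 0 0 0 0;-1 0 0 0 0 0 0;-1 0 0 0 0 0 0;-1 0 0 0 0 0 0;-1 0 0 -.03 0 0 0;-1 0 0 -.035 0 0 .096;-1 0 0 -.035 0 0 .096;-1 0 0 0 0 0 0' 35; python3 -c "
from h import *
go(.4545,.0675,.028)"
```

```text
clock: 25.02
tool_pos: [0.5918, -0.3838, 0.1285]
eef_rot: [-0.004, 1.0, -0.003, 0.004]
contact_force: [1.5, -0.2, -0.9]
opening: 0.448
finger_force: 35.0
t 25.0 turn z -0.009 shift mm x 130 y 454 z 100
```

```bash
python3 -m inch '-1 .01 .0349 0 0 0 -.009;-1 .01 .0349 0 0 0 0;-1 .01 .0349 0 0 0 0;-1 .01 .0349 0 0 0 0;-1 .01 .0349 0 0 0 0;-1 .01 .0349 0 0 0 0;-1 .01 .0349 0 0 0 0;-1 .01 .0349 0 0 0 0;-1 .01 .0349 0 0 0 0;-1 .01 .0349 0 0 0 0;-1 .01 .0349 0 0 0 0;-1 .01 .0349 0 0 0 0;-1 .01 .0349 0 0 0 0;-1 0 0 0 0 0 0' 35; python3 -c "
from h import *
go(.4545,.0675,.028)
im,P=cloud('top'); [print(p) for p in props(im,P)]"
```

```text
clock: 26.18
tool_pos: [0.4463, 0.0786, 0.1208]
eef_rot: [-0.018, 1.0, 0.004, -0.001]
contact_force: [-0.0, 0.4, -1.3]
opening: 0.451
finger_force: 35.0
t 26.2 turn z 0.019 shift mm x -8 y -11 z 93
(438, -389, 39, 75, 41, 15, (np.float64(340.0), np.float64(230.0)))
(460, 4, 46, 74, 37, 2, (np.float64(223.0), np.float64(225.0)))
(597, 26, 45, 112, 84, 1, (np.float64(213.0), np.float64(186.0)))
```

```bash
python3 -m inch '-1 -.008 -.009 0 0 0 .019;-1 0 0 .035 0 0 0;-1 0 0 .033 0 0 0;-1 0 0 .018 0 0 0;-1 0 0 .007 0 0 0;-1 -.003 0 0 0 0 0;-1 -.003 0 0 0 0 0;-1 -.003 0 0 0 0 0;-1 0 0 0 0 0 0' 35
```

```text
clock: 26.98
tool_pos: [0.4631, 0.0584, 0.0266]
eef_rot: [-0.001, 1.0, -0.001, -0.003]
contact_force: [-4.0, -0.7, -0.9]
opening: 0.45
finger_force: 35.0
```

```bash
python3 -m inch '-1 .001 .009 0 0 0 -.012;-1 0 0 .001 0 0 0;-1 -.002 0 0 0 0 0;-1 -.001 0 0 0 0 0;-1 0 0 0 0 0 0' 35
```

```text
clock: 27.4
tool_pos: [0.4631, 0.0694, 0.0259]
eef_rot: [-0.008, 1.0, -0.0, -0.004]
contact_force: [-9.7, 2.1, 8.6]
opening: 0.446
finger_force: 35.0
```

```bash
python3 -m inch '.15 .002 0 0 0 0 0;.15 0 0 0 0 0 0;.15 0 0 -.03 0 0 0;.15 0 0 -.03 0 0 0;-1 0 .025 0 0 0 0;-1 0 .028 0 0 0 0;-1 0 0 0 0 0 0;-1 0 0 0 0 0 0;-1 0 0 .03 0 0 0;-1 0 0 .029 0 0 0;-1 0 -.01 0 0 0 0;-1 0 -.01 0 0 0 0;-1 0 -.01 0 0 0 0;-1 0 -.008 0 0 0 0;-1 0 -.006 0 0 0 0;-1 0 -.005 0 0 0 0;-1 0 -.003 0 0 0 0;-1 0 0 0 0 0 0' 20
```

```text
clock: 28.9
tool_pos: [0.4644, 0.0754, 0.0276]
eef_rot: [-0.009, 1.0, 0.006, -0.001]
contact_force: [-4.1, 13.0, 2.7]
opening: 0.007
finger_force: 6.6
```

```bash
python3 -m inch '-1 0 .006 0 0 0 0;-1 0 0 -.04 0 0 0;-1 0 0 -.04 0 0 0;.6 .0025 -.036 0 0 0 0;.6 .0025 -.036 0 0 0 0;.6 .0025 -.036 0 0 0 0;.6 .0025 -.036 0 0 0 0;.6 .0025 -.036 0 0 0 0;.6 .0025 -.036 0 0 0 0;.6 .0025 -.036 0 0 0 0;.6 .0025 -.036 0 0 0 0;.6 .0025 -.036 0 0 0 0;.6 .0025 -.036 0 0 0 0;.6 .0025 -.036 0 0 0 0;.6 .0025 -.036 0 0 0 0;.6 .0025 -.036 0 0 0 0;.6 0 0 0 0 0 -.118;.6 0 0 0 0 0 -.118;.6 0 0 0 0 0 0'
python3 - <<'E'
from h import *
for n in("top","scene"):
    im,P=cloud(n); print(n); [print(p) for p in props(im,P)]
go(.4395,-.3905,.02,np.radians(104.5))
E
```

```text
clock: 30.48
tool_pos: [0.4364, -0.3956, 0.1075]
eef_rot: [-0.124, 0.992, -0.001, -0.003]
contact_force: [0.3, 0.3, -0.1]
opening: 0.8
finger_force: 0.0
top
(463, -383, 38, 39, 22, -77, (np.float64(338.0), np.float64(222.0)))
(459, 24, 45, 84, 74, -87, (np.float64(214.0), np.float64(228.0)))
(596, 26, 45, 113, 83, 0, (np.float64(213.0), np.float64(186.0)))
scene
(599, 24, 46, 110, 82, 1, (np.float64(310.0), np.float64(224.0)))
(459, 22, 46, 82, 82, 1, (np.float64(307.0), np.float64(196.0)))
(442, -391, 40, 77, 38, 14, (np.float64(174.0), np.float64(191.0)))
(-1643, 1684, 50, 289, 23, -1, (np.float64(503.0), np.float64(48.0)))
t 30.6 turn z -0.008 shift mm x -3 y 3 z 88
```

```bash
python3 -m inch '.6 -.003 .003 .03 0 0 -.008;.6 0 0 .03 0 0 0;.6 0 0 .028 0 0 0;-1 0 0 0 0 0 0;-1 0 0 0 0 0 0;-1 0 0 0 0 0 0;-1 0 0 0 0 0 0;-1 0 0 0 0 0 0;-1 0 0 -.03 0 0 0;-1 0 0 -.035 0 0 .123;-1 0 0 -.035 0 0 .123;-1 0 0 0 0 0 0;-1 0 0 0 0 0 0' 35; python3 -c "
from h import *
go(.4545,.1095,.028)"
```

```text
clock: 31.67
tool_pos: [0.4421, -0.3901, 0.1218]
eef_rot: [-0.006, 1.0, -0.002, -0.0]
contact_force: [0.1, -0.7, -1.6]
opening: 0.453
finger_force: 35.0
t 31.7 turn z -0.004 shift mm x -21 y 499 z 94
```

```bash
python3 -m inch '-1 -.0015 .0354 0 0 0 0;-1 -.0015 .0354 0 0 0 0;-1 -.0015 .0354 0 0 0 0;-1 -.0015 .0354 0 0 0 0;-1 -.0015 .0354 0 0 0 0;-1 -.0015 .0354 0 0 0 0;-1 -.0015 .0354 0 0 0 0;-1 -.0015 .0354 0 0 0 0;-1 -.0015 .0354 0 0 0 0;-1 -.0015 .0354 0 0 0 0;-1 -.0015 .0354 0 0 0 0;-1 -.0015 .0354 0 0 0 0;-1 -.0015 .0354 0 0 0 0;-1 -.0015 .0354 0 0 0 0;-1 0 0 0 0 0 0;-1 0 0 0 0 0 0' 35; python3 -c "
from h import *
go(.4545,.1095,.026)"
```

```text
clock: 33.0
tool_pos: [0.4552, 0.109, 0.1178]
eef_rot: [-0.009, 1.0, -0.0, -0.003]
contact_force: [0.4, -1.1, -2.1]
opening: 0.453
finger_force: 35.0
t 33.0 turn z 0.002 shift mm x 1 y 1 z 92
```

```bash
python3 -m inch '-1 0 .001 .035 0 0 0;-1 0 0 .033 0 0 0;-1 0 0 .016 0 0 0;-1 0 0 .008 0 0 0;-1 -.003 0 0 0 0 0;-1 -.003 0 0 0 0 0;-1 -.003 0 0 0 0 0;-1 -.001 0 0 0 0 0;-1 0 0 0 0 0 0' 35
```

```text
clock: 33.75
tool_pos: [0.4631, 0.1056, 0.0259]
eef_rot: [-0.006, 1.0, -0.001, -0.004]
contact_force: [-5.3, -0.2, -1.3]
opening: 0.452
finger_force: 35.0
```

```bash
python3 -m inch '-1 0 0 .001 0 0 0;.2 .002 0 0 0 0 0;.2 0 0 0 0 0 0;.2 0 0 -.035 0 0 0;.2 0 0 -.035 0 0 0' 20; python3 -c "
from h import *
print(get_state()['q'].round(2)); go(.462,.148,.026)"
```

```text
clock: 34.17
tool_pos: [0.4632, 0.1067, 0.0951]
eef_rot: [-0.006, 1.0, -0.002, -0.004]
contact_force: [0.8, 1.0, -0.0]
opening: 0.604
finger_force: 0.0
[-0.04  0.82 -0.47  2.11  0.91  0.43  0.35]
t 34.2 turn z -0.004 shift mm x 1 y 41 z 69
```

```bash
python3 -m inch '-1 0 0 -.01 0 0 .1205;-1 0 0 0 0 0 .1205;-1 0 0 0 0 0 .1205;-1 0 0 0 0 0 .1205;-1 0 0 0 0 0 .1205;-1 0 0 0 0 0 .1205;-1 0 0 0 0 0 .1205;-1 0 0 0 0 0 .1205;-1 0 0 0 0 0 .1205;-1 0 0 0 0 0 .1205;-1 0 0 0 0 0 .1205;-1 0 0 0 0 0 .1205;-1 0 0 0 0 0 .1205;-1 .02 0 0 0 0 0;-1 .021 0 0 0 0 0;-1 0 0 0 0 0 0' 20; python3 -c "
from h import *
go(.462,.148,.026,YAW)"
```

```text
clock: 35.5
tool_pos: [0.4643, 0.1538, 0.1058]
eef_rot: [0.699, 0.715, 0.001, -0.002]
contact_force: [-0.1, 0.7, -0.2]
opening: 0.005
finger_force: 0.0
t 35.5 turn z 0.005 shift mm x -6 y -2 z 80
```

```bash
python3 -m inch '-1 -.003 -.002 .03 0 0 .005;-1 0 0 .03 0 0 0;-1 0 0 .02 0 0 0;-1 0 0 0 0 0 0;-1 -.01 0 0 0 0 0;-1 -.01 0 0 0 0 0;-1 -.01 0 0 0 0 0;-1 -.006 0 0 0 0 0;-1 -.005 0 0 0 0 0;-1 -.003 0 0 0 0 0;-1 -.002 0 0 0 0 0;-1 0 0 0 0 0 0' 20
```

```text
clock: 36.5
tool_pos: [0.462, 0.11, 0.0268]
eef_rot: [0.699, 0.715, 0.006, -0.005]
contact_force: [-5.3, 23.4, 4.1]
opening: 0.01
finger_force: 11.6
```

```bash
python3 -m inch '-1 .008 0 0 0 0 0;-1 0 0 -.04 0 0 0;-1 0 0 -.04 0 0 0;-1 0 0 -.04 0 0 0;-1 0 0 -.04 0 0 0;-1 .02 .035 -.01 0 0 0;-1 .02 .035 0 0 0 0;-1 .02 .035 0 0 0 0;-1 .02 .035 0 0 0 0;-1 .02 .035 0 0 0 0;-1 0 0 0 0 0 0'
python3 - <<'E'
from h import *
for n in("top","scene"):
    im,P=cloud(n); print(n); [print(p) for p in props(im,P)]
    c=im[160:255,135:315] if n=="top" else im[150:260,270:410]
    cv2.imwrite(f"pics/{n}3.png",cv2.resize(c,None,fx=4,fy=4,interpolation=cv2.INTER_CUBIC)[...,::-1])
print(get_state()["tool_pos"])
E
```

```text
clock: 37.42
tool_pos: [0.6425, 0.2126, 0.1959]
eef_rot: [0.703, 0.711, 0.003, 0.0]
contact_force: [1.3, 1.5, -0.3]
opening: 0.006
finger_force: 0.0
top
(457, 96, 45, 69, 40, -1, (np.float64(193.0), np.float64(228.0)))
(459, 23, 46, 82, 75, -90, (np.float64(215.0), np.float64(227.0)))
(596, 26, 45, 111, 84, 1, (np.float64(213.0), np.float64(186.0)))
scene
(598, 24, 46, 112, 81, 1, (np.float64(310.0), np.float64(224.0)))
(459, 94, 46, 80, 40, -1, (np.float64(330.0), np.float64(195.0)))
(462, 22, 46, 80, 79, -89, (np.float64(306.0), np.float64(195.0)))
(365, 2, 55, 56, 23, 47, (np.float64(299.0), np.float64(177.0)))
(-1645, 1679, 52, 245, 28, -1, (np.float64(503.0), np.float64(48.0)))
[0.63659668 0.20842089 0.19474503]
```

View pics/top3.png

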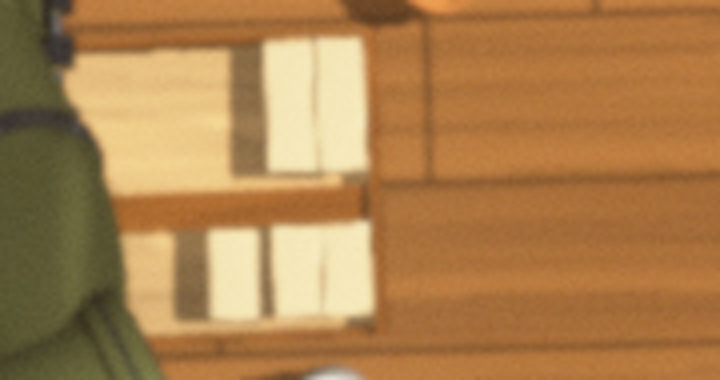

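View pics/scene3.png

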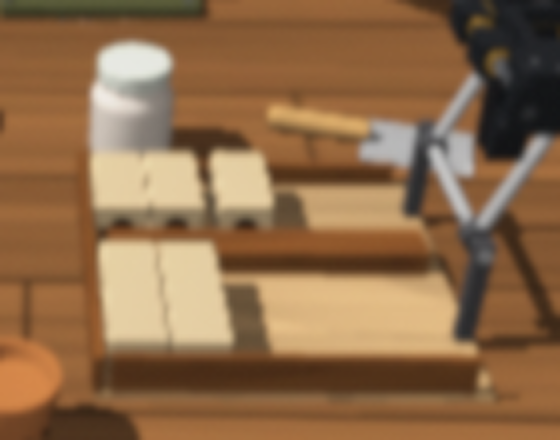

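The third short prop sits about 10 mm from the second (crop gap at (265,275)) and slightly off the divider, probably knocked. I push it home again, first in y and then in x.

```bash
python3 -m inch '-1 -.012 -.035 0 0 0 0;-1 -.012 -.035 0 0 0 0;-1 -.012 -.035 .02 0 0 0;-1 -.012 -.035 .02 0 0 0;-1 -.012 -.035 .02 0 0 0;-1 0 0 0 0 0 0;-1 0 0 0 0 0 0' 20; python3 -c "
from h import *
go(.462,.146,.026,YAW)"
```

```text
clock: 38.1
tool_pos: [0.4573, 0.1441, 0.1359]
eef_rot: [0.703, 0.711, -0.006, -0.002]
contact_force: [1.8, 0.8, 0.7]
opening: 0.007
finger_force: 0.0
t 38.1 turn z -0.006 shift mm x 2 y 5 z 110
```

```bash
python3 -m inch '-1 .003 .005 .035 0 0 -.006;-1 0 0 .035 0 0 0;-1 0 0 .03 0 0 0;-1 0 0 .01 0 0 0;-1 0 0 0 0 0 0;-1 -.01 0 0 0 0 0;-1 -.008 0 0 0 0 0;-1 0 0 0 0 0 0' 20;python3 -m inch '-1 -.004 0 0 0 0 0;-1 -.004 0 0 0 0 0;-1 0 0 0 0 0 0';python3 -m inch '-1 -.004 0 0 0 0 0;-1 -.004 0 0 0 0 0;-1 0 0 0 0 0 0'
```

```text
clock: 38.77
tool_pos: [0.4681, 0.1297, 0.0276]
eef_rot: [0.702, 0.712, -0.002, 0.0]
contact_force: [-0.7, 0.0, 0.0]
opening: 0.002
finger_force: 0.0
clock: 39.02
tool_pos: [0.4678, 0.1241, 0.0266]
eef_rot: [0.701, 0.713, -0.001, -0.001]
contact_force: [0.5, 0.8, 0.1]
opening: 0.006
finger_force: 0.0
clock: 39.27
tool_pos: [0.4677, 0.1166, 0.0261]
eef_rot: [0.701, 0.713, -0.002, -0.001]
contact_force: [0.2, 0.7, 1.2]
opening: 0.008
finger_force: 0.5
```

```bash
python3 -m inch '-1 -.004 0 0 0 0 0;-1 0 0 0 0 0 0';python3 -m inch '-1 -.004 0 0 0 0 0;-1 0 0 0 0 0 0';python3 -m inch '-1 -.002 0 0 0 0 0;-1 -.001 0 0 0 0 0;-1 0 0 0 0 0 0'
```

```text
clock: 39.43
tool_pos: [0.4677, 0.1124, 0.0259]
eef_rot: [0.701, 0.713, -0.002, -0.001]
contact_force: [0.6, 1.4, 0.6]
opening: 0.005
finger_force: 0.6
clock: 39.6
tool_pos: [0.4678, 0.1102, 0.026]
eef_rot: [0.7, 0.714, -0.001, -0.002]
contact_force: [-0.1, 4.1, 1.6]
opening: 0.003
finger_force: 2.5
clock: 39.85
tool_pos: [0.4678, 0.1101, 0.026]
eef_rot: [0.7, 0.715, 0.001, -0.003]
contact_force: [-1.4, 10.1, 2.6]
opening: 0.002
finger_force: 5.1
```

```bash
python3 -m inch '-1 .008 0 0 0 0 0;-1 0 0 -.035 0 0 0;-1 0 0 -.035 0 0 0;-1 -.015 -.03 0 0 0 0;-1 -.014 -.03 0 0 0 0;-1 0 -.02 0 0 0 0;-1 0 0 0 0 0 0;-1 0 0 0 0 0 0' 20; python3 -c "
from h import *
go(.392,.088,.046,YAW)
im,P=cloud('scene'); [print(p) for p in props(im,P)]"
```

```text
clock: 40.52
tool_pos: [0.3879, 0.0827, 0.0971]
eef_rot: [0.701, 0.713, -0.004, -0.001]
contact_force: [0.2, 0.8, 0.4]
opening: 0.007
finger_force: 0.0
t 40.5 turn z 0.001 shift mm x 5 y 4 z 51
(598, 24, 46, 110, 82, 1, (np.float64(310.0), np.float64(224.0)))
(460, 40, 46, 120, 80, -90, (np.float64(312.0), np.float64(195.0)))
(363, 2, 55, 57, 24, 47, (np.float64(298.0), np.float64(177.0)))
(-1648, 1683, 51, 274, 21, -1, (np.float64(503.0), np.float64(48.0)))
```

```bash
python3 -m inch '-1 .005 .001 .025 0 0 0;-1 0 0 .026 0 0 0;-1 0 .004 0 0 0 0;-1 0 .004 0 0 0 0;-1 0 0 0 0 0 0';python3 -m inch '-1 0 .003 0 0 0 0;-1 0 .003 0 0 0 0;-1 0 0 0 0 0 0';python3 -m inch '-1 0 .002 0 0 0 0;-1 0 .002 0 0 0 0;-1 0 0 0 0 0 0'
```

```text
clock: 40.98
tool_pos: [0.3951, 0.0834, 0.0875]
eef_rot: [0.701, 0.713, -0.011, -0.006]
contact_force: [-0.1, 1.0, 0.4]
opening: 0.006
finger_force: 0.0
clock: 41.23
tool_pos: [0.4, 0.0833, 0.0875]
eef_rot: [0.701, 0.713, -0.011, -0.006]
contact_force: [-0.6, 0.4, 0.1]
opening: 0.002
finger_force: 0.0
clock: 41.48
tool_pos: [0.4035, 0.0833, 0.0873]
eef_rot: [0.701, 0.713, -0.012, -0.006]
contact_force: [0.1, 0.5, 0.2]
opening: 0.007
finger_force: 0.0
```

```bash
python3 -m inch '1 0 .02 -.03 0 0 0;1 0 .02 0 0 0 0;1 0 .018 0 0 0 0;1 0 0 0 0 0 0;1 0 0 0 0 0 0;1 0 0 0 0 0 0' 8; python3 -c "
from h import *
go(.461,.078,.045,YAW); print(get_state()['q'].round(2))
for n in ('top','scene'):
  im,P=cloud(n); [print(p) for p in props(im,P)]"
```

```text
clock: 41.98
tool_pos: [0.4579, 0.0842, 0.111]
eef_rot: [0.7, 0.714, -0.013, -0.006]
contact_force: [-0.8, -0.3, 0.3]
opening: 0.432
finger_force: 0.0
t 42.0 turn z 0.003 shift mm x -6 y 3 z 66
[-0.03  0.77 -0.41  2.12  0.75  0.43 -1.02]
(460, 28, 45, 95, 73, 89, (np.float64(216.0), np.float64(225.0)))
(596, 26, 45, 112, 83, 2, (np.float64(213.0), np.float64(186.0)))
(599, 24, 46, 110, 82, 1, (np.float64(310.0), np.float64(224.0)))
(461, 40, 46, 119, 79, -89, (np.float64(312.0), np.float64(195.0)))
(364, 3, 55, 56, 25, 51, (np.float64(299.0), np.float64(177.0)))
(-1642, 1682, 50, 251, 27, -2, (np.float64(503.0), np.float64(48.0)))
```

```bash
python3 -m inch '1 -.005 .002 0 -.027 .01 0;1 0 0 0 0 0 0;1 0 0 0 0 0 0;1 0 0 0 0 0 0;1 0 0 0 0 0 0;1 0 0 0 0 0 0;1 0 0 .025 0 0 0;1 0 0 0 0 0 0' 8; python3 -c "
from h import *
go(.461,.078,.045,YAW)"
```

```text
clock: 42.75
tool_pos: [0.4605, 0.0795, 0.0843]
eef_rot: [0.7, 0.714, -0.0, -0.001]
contact_force: [0.1, 0.7, 0.5]
opening: 1.001
finger_force: 0.0
t 42.8 turn z 0.003 shift mm x -2 y 0 z 39
```

```bash
python3 -m inch '1 -.001 0 .02 0 0 0;1 0 0 .018 0 0 0;1 0 0 0 0 0 0' 6;python3 -m inch '0.4 0 0 0 0 0 0;0.4 0 0 0 0 0 0;0.4 0 0 0 0 0 0;0.4 0 .002 0 0 0 0;.4 0 0 0 0 0 0' 6;python3 -m inch '0.4 0 .003 0 0 0 0;.4 0 0 0 0 0 0' 6
```

```text
clock: 43.0
tool_pos: [0.4604, 0.0787, 0.0465]
eef_rot: [0.7, 0.714, -0.001, -0.0]
contact_force: [-0.2, -0.3, -0.4]
opening: 1.005
finger_force: 0.0
clock: 43.42
tool_pos: [0.4599, 0.0786, 0.0488]
eef_rot: [0.7, 0.714, -0.001, -0.002]
contact_force: [-8.5, 1.8, 2.7]
opening: 0.85
finger_force: 6.0
clock: 43.58
tool_pos: [0.4615, 0.0787, 0.0486]
eef_rot: [0.7, 0.714, -0.002, -0.002]
contact_force: [-12.0, 1.6, 4.0]
opening: 0.884
finger_force: 6.0
```

```bash
python3 -m inch '1 0 -.004 0 0 0 0;1 0 0 0 0 0 0;1 0 0 -.04 0 0 0;1 0 0 -.04 0 0 0;1 0 0 -.04 0 0 0;0 0 .01 -.04 0 0 -.1208;0 0 0 -.04 0 0 -.1208;0 0 0 -.04 0 0 -.1208;0 0 0 -.04 0 0 -.1208;0 0 0 0 0 0 -.1208;0 0 0 0 0 0 -.1208;0 0 0 0 0 0 -.1208;0 0 0 0 0 0 -.1208;0 0 0 0 0 0 -.1208;0 0 0 0 0 0 -.1208;0 0 0 0 0 0 -.1208;0 0 0 0 0 0 -.1208;0 0 0 0 0 0 -.1208;0 0 0 0 0 0 0' 10
python3 - <<'E'
from h import *
for n in("top","scene"):
    im,P=cloud(n); print(n); [print(p) for p in props(im,P)]
    c=im[160:255,135:315] if n=="top" else im[100:260,270:430]
    cv2.imwrite(f"pics/{n}4.png",cv2.resize(c,None,fx=3.7,fy=3.7,interpolation=cv2.INTER_CUBIC)[...,::-1])
    q=P.reshape(-1,3); q=q[(q[:,2]>.2)&(q[:,1]>.28)&(q[:,1]<.34)&(q[:,0]>.42)&(q[:,0]<.63)]; print("bar",len(q),np.nanmedian(q,0).round(3),q.min(0).round(3) if len(q) else 0,q.max(0).round(3) if len(q) else 0)
go(.5225,.3065,.267)
E
```

```text
clock: 45.17
tool_pos: [0.4725, 0.0779, 0.3287]
eef_rot: [-0.01, 1.0, 0.001, 0.001]
contact_force: [-0.1, -0.1, -0.1]
opening: 0.499
finger_force: 0.0
top
(459, -4, 45, 72, 30, -1, (np.float64(223.0), np.float64(227.0)))
(596, 26, 45, 112, 83, 1, (np.float64(213.0), np.float64(186.0)))
bar 409 [0.519 0.307 0.279] [0.436 0.281 0.203] [0.604 0.318 0.289]
scene
(598, 24, 46, 111, 81, 1, (np.float64(310.0), np.float64(224.0)))
(461, 40, 46, 120, 82, -89, (np.float64(312.0), np.float64(196.0)))
(363, 2, 55, 56, 24, 47, (np.float64(299.0), np.float64(177.0)))
(-1635, 1679, 51, 255, 28, 0, (np.float64(502.0), np.float64(48.0)))
bar 449 [0.55  0.302 0.273] [0.44  0.28  0.201] [0.606 0.315 0.285]
t 45.3 turn z -0.003 shift mm x -54 y 227 z 62
```

View pics/scene4.png

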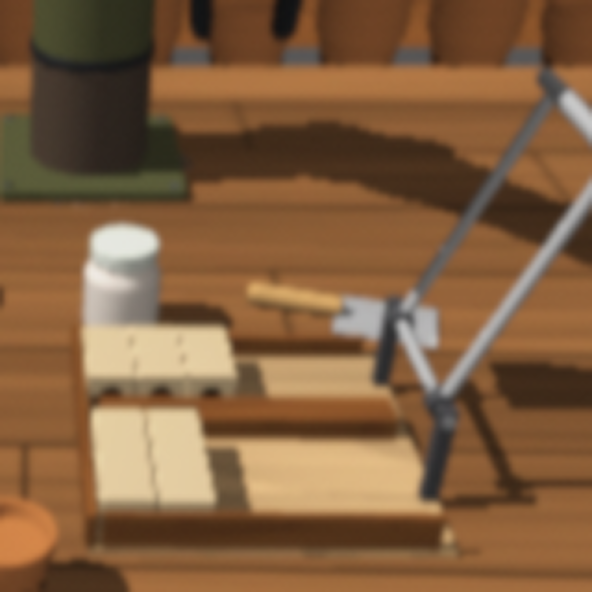

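View pics/top4.png

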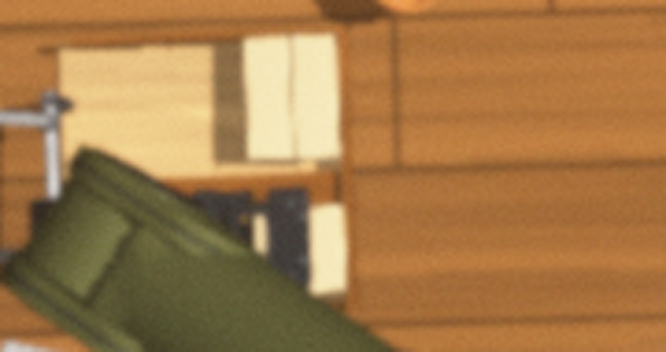

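The scene crop shows both rows tight: three shorts at (160,350) against stop and divider, two longs at (150,455) against stop and far wall, and the guard still open. Next I grip the bar and bring the guard down.

```bash
python3 -m inch '0 -.009 .038 0 0 0 0;0 -.009 .038 0 0 0 0;0 -.009 .038 0 0 0 0;0 -.009 .038 0 0 0 0;0 -.009 .038 0 0 0 0;0 -.009 .038 0 0 0 0;0 0 0 0 0 0 0;0 0 0 .02 0 0 0;0 0 0 .02 0 0 0;0 0 0 .02 0 0 0;-1 0 0 0 0 0 0;-1 0 0 0 0 0 0;-1 0 0 0 0 0 0;-1 0 0 0 0 0 0;-1 0 0 0 0 0 0;-1 0 0 0 0 0 0' 25
```

```text
clock: 46.6
tool_pos: [0.5224, 0.3083, 0.2701]
eef_rot: [-0.009, 1.0, 0.002, 0.002]
contact_force: [0.2, 0.6, 3.8]
opening: 0.146
finger_force: 25.0
```

```bash
python3 -m inch '-1 0 -.0148 -.0052 0 0 0;-1 0 -.0152 -.0042 0 0 0;-1 0 -.0155 -.003 0 0 0;-1 0 -.0156 -.0019 0 0 0;-1 0 -.0157 -.0006 0 0 0;-1 0 -.0157 .0006 0 0 0;-1 0 -.0156 .0017 0 0 0;-1 0 -.0154 .0029 0 0 0;-1 0 -.0152 .004 0 0 0;-1 0 -.0148 .0052 0 0 0;-1 0 -.0144 .0063 0 0 0;-1 0 -.0138 .0073 0 0 0' 25
```

```text
clock: 47.6
tool_pos: [0.5251, 0.1261, 0.2551]
eef_rot: [-0.009, 1.0, 0.002, 0.001]
contact_force: [0.5, 3.8, -10.3]
opening: 0.144
finger_force: 25.3
```

```bash
python3 -m inch '-1 0 -.0133 .0085 0 0 0;-1 0 -.0127 .0092 0 0 0;-1 0 -.0119 .0104 0 0 0;-1 0 -.0112 .011 0 0 0;-1 0 -.0103 .012 0 0 0;-1 0 -.0094 .0126 0 0 0;-1 0 -.0083 .0134 0 0 0;-1 0 -.0075 .0138 0 0 0;-1 0 -.0062 .0145 0 0 0;-1 0 -.0053 .0148 0 0 0;-1 0 -.004 .0153 0 0 0;-1 0 -.003 .0154 0 0 0;-1 0 -.0019 .0157 0 0 0;-1 0 0 .012 0 0 0;-1 0 0 0 0 0 0;-1 0 0 0 0 0 0' 25
```

```text
clock: 48.93
tool_pos: [0.5267, 0.0208, 0.0759]
eef_rot: [-0.009, 1.0, 0.001, -0.0]
contact_force: [-2.5, 3.0, -2.7]
opening: 0.128
finger_force: 24.9
```

```bash
python3 -m inch '-1 0 0 .003 0 0 0;-1 0 0 0 0 0 0;-1 0 0 0 0 0 0;0 0 0 0 0 0 0;0 0 0 0 0 0 0;0 0 0 0 0 0 0;0 0 0 0 0 0 0;0 0 0 -.03 0 0 0;0 0 0 -.04 0 0 0;0 0 0 -.04 0 0 0;0 0 0 -.04 0 0 0;0 -.03 .025 0 0 0 0;0 -.03 .025 0 0 0 0;0 -.03 .025 0 0 0 0;0 0 .04 0 0 0 0;0 0 .04 0 0 0 0;0 0 .04 0 0 0 0;0 0 .04 0 0 0 0;0 0 0 0 0 0 0' 10
python3 - <<'E'
from h import *
for n in("top","scene"):
    im,P=cloud(n); print(n); [print(p) for p in props(im,P)]
    c=im[125:255,135:330] if n=="top" else im[130:290,230:430]
    cv2.imwrite(f"pics/{n}5.png",cv2.resize(c,None,fx=3.5,fy=3.5,interpolation=cv2.INTER_CUBIC)[...,::-1])
    q=P.reshape(-1,3); q=q[(q[:,2]>.06)&(q[:,2]<.2)&(q[:,1]>.0)&(q[:,1]<.06)&(q[:,0]>.42)&(q[:,0]<.63)]; print("bar",len(q),np.nanmedian(q,0).round(3))
    for nm,x,y in(("clay",.516,-.488),("pot",.705,-.078)):
        q=P.reshape(-1,3);q=q[(q[:,2]>.03)&(np.hypot(q[:,0]-x,q[:,1]-y)<.06)];print(nm,((np.nanmin(q,0)+np.nanmax(q,0))/2).round(3))
        D=np.load(n+"0.npz")["P"].reshape(-1,3);q=D[(D[:,2]>.03)&(np.hypot(D[:,0]-x,D[:,1]-y)<.06)];print(nm,"start",((np.nanmin(q,0)+np.nanmax(q,0))/2).round(3))
E
```

```text
clock: 50.52
tool_pos: [0.6095, 0.2688, 0.2256]
eef_rot: [-0.015, 1.0, 0.005, 0.001]
contact_force: [-1.2, 1.3, 1.0]
opening: 0.5
finger_force: 0.0
top
(560, 50, 45, 37, 32, 4, (np.float64(206.0), np.float64(197.0)))
(598, 26, 45, 110, 83, -1, (np.float64(215.0), np.float64(184.0)))
bar 120 [0.577 0.027 0.084]
clay [ 0.514 -0.489  0.048]
clay start [ 0.516 -0.487  0.046]
pot [ 0.702 -0.078  0.055]
pot start [ 0.702 -0.078  0.052]
scene
(599, 24, 46, 112, 81, 1, (np.float64(310.0), np.float64(224.0)))
(462, 67, 47, 81, 65, 1, (np.float64(320.0), np.float64(195.0)))
(462, 0, 46, 79, 39, 1, (np.float64(299.0), np.float64(195.0)))
(364, 3, 54, 57, 26, 49, (np.float64(299.0), np.float64(177.0)))
(-1642, 1682, 49, 264, 24, -1, (np.float64(503.0), np.float64(48.0)))
bar 254 [0.55  0.023 0.085]
clay [ 0.524 -0.491  0.045]
clay start [ 0.521 -0.491  0.045]
pot [ 0.704 -0.081  0.046]
pot start [ 0.704 -0.081  0.046]
```

View pics/top5.png

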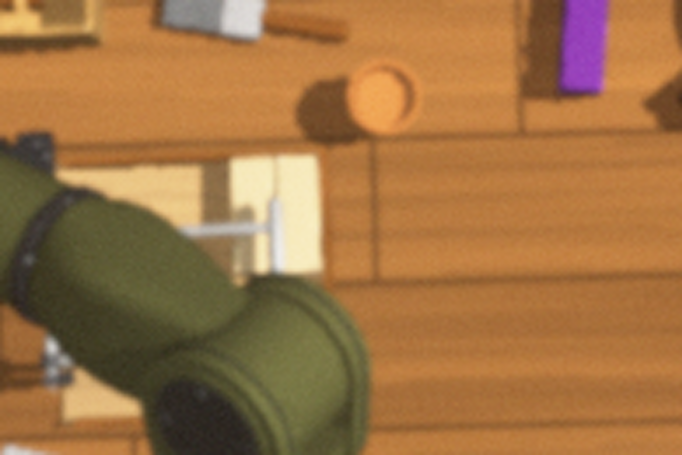

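View pics/scene5.png

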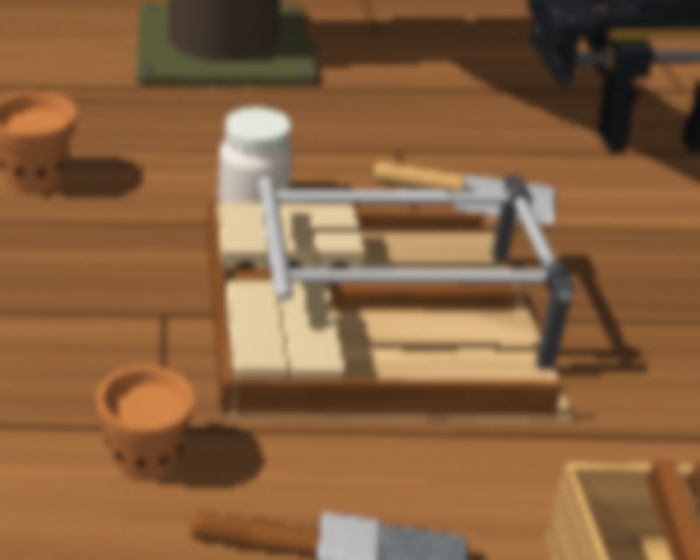

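The guard is down (bar at (275,235) in the scene crop), the props are packed tight, and the pot and clay have not moved.

```bash
python3 -c "
from plant import r
print(r.finish_job())"
```

```text
the job is handed in; nothing more can be done
None
```

The job is handed in at about 51 s: two long and three short props are packed tight in their rows, the guard is closed over them and released, and the pot and clay lump are where they started; the hand-in gave back no verdict.

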